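Stand up the tipped bottle and hold the mirror so the camera sees it

ROBOT

A 7-joint arm with a two-finger parallel gripper is mounted at the origin on the work surface; the furniture and walls round the work are solid. World frame = base frame: x ahead of the robot, y to its left, z up, the work surface at z = 0. Lengths are in m, angles in rad, forces in N, time in s.
With the tool pointing down it reaches from about 0.4 to 0.85 m from the base axis. Payload 10.4 kg.
Tool frame: the origin (TCP) lies on the centre line of the jaws, within the pads' length; the fingertips stand 22 mm ahead of it and the grasp point (between the pads) lies 3 mm ahead of it; z points along the fingers, y is the line along which they close (so a half turn about z gives the same grasp; the last joint's range is limited). The gripper opens to 87 mm and grips with 3 to 60 N. Pads are 19 mm wide; open, the fingers measure 117 mm over their backs; the gripper's body (75 mm by 190 mm) begins 51 mm behind the grasp point.
Start: joints at [-1.147, 0.332, -0.065, 1.46, 0.022, 1.35, -0.088], TCP at [0.27, 0.564, 0.245] pointing down, gripper open.
Joint ranges: [-2.6, 2.6], [-0.5, 2.12], [-1.47, 1.34], [0.16, 2.42], [-1.27, 4.41], [0.06, 2.06], [-2.6, 2.6]. Speed limits (rad/s): [2.22, 2.22, 2.79, 2.79, 3.14, 3.14, 3.14].

INTERFACE

Orientations are given as a unit quaternion [x, y, z, w].
In Python, from bench import r gives the robot as it stands.
- The arm moves only by the tool jog_arm, called after "Call:" by a JSON object that holds its "api" and its "payload", one argument or row to a line. Schema: {"type":"object","properties":{"motion":{"type":"array","items":{"type":"array","items":{"type":"number"},"minItems":5,"maxItems":5},"minItems":1,"maxItems":12},"squeeze":{"type":"number"},"only":{"type":"string"},"quiet":{"type":"boolean"},"lines":{"type":"string"}},"required":["motion"],"additionalProperties":false}. motion is a list of rows, 1 to 12 of them, each of 5 numbers: dx, dy, dz in shares of 0.8 m (1.0 is 0.8 m), then a turn about the tool's z in shares of 360 degrees (1.0 is 360 degrees), then the finger opening in m; each row is the pose to reach, as a shift and turn from the pose commanded when the call began, along the tool's axes at that moment; what a row does not reach only later rows make up. A row lasts 1/10 s, in which the tool goes at most 0.05 m and 0.15 rad, less where a joint would pass 70% of its speed; a pose out of reach is approached as far as the arm can. The fingers move at their own pace and stop on an object; squeeze is the grip in N (left out, the last holds). Time passes only in rows, so rows that do not move let the fingers close. The tool returns the time, the measured TCP pose, the force, the opening and the grip force at its end. only (a regular expression) keeps the lines of the reply that match it, lines (a string "A,B") keeps lines A to B, and quiet returns only ok. Input that does not fit is refused with a message, and nothing moves.
- r.read_state(): the state, without advancing time (a new reading comes with each control period).
- r.camera(name): name is "scene" or "top" or "wrist"; returns a dict with "img" (420x560x3 uint8, red, green, blue), "fx", "fy", "cx", "cy" (pixels), "pose" (4x4, takes a point from camera to world coordinates). Camera axes: x right, y down, z forward; pixel columns grow to the right and rows downward; lengths in m; the calibration is good to about 2 mm. A picture is of the moment at which its call begins. There is no depth.
- r.close_job(): hands the job in; it is judged then, once.
The state is a dict: "time": time; "joint_positions": joint angles; "joint_vel": joint speeds; "joint_torque": joint torques, N m; "ee_pos": TCP position; "eef_rot": TCP orientation; "ft_force": force on the tool from outside, world axes, zero at the start; "torque": the same for the moment, N m; "width": finger opening in m; "grip_force": force on a finger pad.
Only numpy, scipy, OpenCV 4.12 (cv2) and the standard library are available. Lean on these libraries where they do the work, as an engineer would, in place of code of your own. Each camera call takes 0.05 s, during which the arm holds its last target. There are 200 camera calls.

TASK

A brown bottle has tipped over in the lane of the bottle-reading station: stand it upright again in its own place, let go of it, and leave its two neighbours standing where they are. Then take the swivelling mirror by the upright grip on its top and turn it until the station's camera, looking into the mirror, sees that same bottle in line with the middle of the mirror. A spring swings the mirror back when it is let go, so finish still holding it at that angle.

Things in the scene. Friction and masses are not known exactly. Their poses are not given: they have to be found in the camera images.
- station: Bottle-reading station, fixed on the bench: aluminium plate 230 x 264 mm on feet, its top 34 mm above the bench, with a bottle lane, a small grey camera and a swivelling mirror. Origin at bench level under the plate; x away from the robot, y left, z up at yaw 0. Mirror axis at x -105, y -105 mm, right of the lane's front. The camera, at the left (x -105), looks along -y at the mirror axis.
- lane (a point): Middle of the lane's floor (rubber pads, 36 mm above the bench), at x 55, y 0 mm of the station, same axes. The lane runs along y, 60 mm wide inside, between a front lip (top 60 mm above the bench, 6 mm thick) and a taller smooth back fence (top 81 mm). Three bottle places, at y about -80, 0 and +80 mm (each within 10 mm).
- bottle: The tipped bottle: brown, black cap, 104 mm tall, 0.08 to 0.17 kg. Body 45 mm wide up to 61 mm, neck 32, cap 40 mm wide from 82 to 104 mm. Origin: centre of its underside; z axis towards the cap. It leans over the front lip towards -x of the station, its axis about 35 degrees above level, its foot in the lane against the fence, at any of the places.
- neighbour_a: One of two bottles of the same kind that stand upright in the other two places of the lane; to stay there. Origin: centre of its underside. Caps of neighbours are some 40 mm apart (centres about 80 mm).
- neighbour_b: The other upright bottle of the same kind; to stay there. Origin: centre of its underside. Such a bottle, let go within 20 degrees of upright with its foot clear of the fence, rocks upright.
- mirror (a joint): Mirror angle, rad: 0 at its stop, where a spring presses it (0.02 N m there, 0.06 at 1 rad); grows clockwise from above, to 1.5. The glass, 52 mm wide and 60 high, lies on the upright axis; it faces 115 degrees minus this angle, counterclockwise from the station's +x. To show the bottle it faces midway between the directions from the axis to the lens and to the bottle's axis.
- mirror_grip (a point): Centre of the grip, on the mirror's axis, 146 mm above the bench: a black upright bar on top of the mirror, 10 mm thick, 38 mm wide, 28 mm high, its wide sides parallel to the glass. Site x points the way the glass faces, y along the bar's width. Pinch it from above across the 10 mm. The mirror's frame ends 24 mm below this point.
- lens (a point): Front of the camera's lens, 82 mm above the bench, at x -105, y +74 mm of the station. The camera does not move.
- sight (a point): The camera's line of sight after reflection (not a visible object): origin on the mirror's axis, 82 mm above the bench; x runs level along the reflected line, away from the mirror; it turns twice as far as the mirror.

How it is judged:
On the way, in this order (a step that is already met when the one before it is completed fails the run):
1. the tipped bottle stands upright in its own place in the lane, let go (angle between bottle's own z axis and vertical below 0.1 rad and x of bottle in the frame of station between 0.045 and 0.065 m and z of bottle in the frame of station between 0.032 and 0.04 m and distance of bottle from where it was at the start of the episode below 0.045 m and contact force between the fingers and bottle below 0.05 N and linear speed of bottle below 0.02 m/s), for 0.2 s.
2. the mirror is held at the angle at which the camera sees that bottle (y of bottle in the frame of sight between -0.02 and 0.02 m and x of bottle in the frame of sight above 0.1 m and contact force between the fingers and mirror above 1 N and velocity of joint mirror between -0.1 and 0.1 rad/s), for 0.5 s.
At the end, for the whole second after the job is handed in: The bottle stands upright (within 0.1 rad) on the lane floor, within 45 mm of where its foot was; both neighbours stand within 25 mm of their places; the fingers hold the mirror still (over 1 N on it) with the camera's reflected line of sight within 20 mm of the bottle's axis (all of step 2 and angle between each of bottle, neighbour_a, neighbour_b's own z axis and vertical below 0.1 rad and x of bottle in the frame of station between 0.045 and 0.065 m and z of bottle in the frame of station between 0.032 and 0.04 m and distance of bottle from where it was at the start of the episode below 0.045 m and distance of each of neighbour_a, neighbour_b from where it was at the start of the episode below 0.025 m); the arm keeps its last pose, push and grip.
It fails at once if a neighbour is knocked over (angle between any of neighbour_a, neighbour_b's own z axis and vertical above 0.4 rad).
It also fails if it takes over 45 s, if anything falls off the work surface, if the arm or the gripper's body presses on something with over 40 N, if the wrist force passes 120 N, or if a joint passes its speed limit or range.

## Working session

There is one attempt and no reset: what is moved stays moved. The work goes in short steps, Python scripts to look and compute and a tool call to move; the robot and the scene stay as the last step left them, time stands still between calls to the robot, and variables do not carry over. Pictures are saved under pics/ and viewed, at most 10 in all, crops included, and the job is handed in when it is done.

```bash
ls; mkdir -p pics
```

Run:
```python
from bench import r
import cv2,numpy as np
np.set_printoptions(precision=4,suppress=True)
s=r.read_state();print(s['time'],s['ee_pos'],s['eef_rot'],s['width'])
im=[]
for n in('scene','top'):
    c=r.camera(n);print(n,c['fx'],c['cx'],c['cy'],c['pose'])
    cv2.imwrite(f'pics/{n}0.png',c['img'][:,:,::-1])
```

```text
bench.py
pics
0.0 [0.2699 0.5633 0.2438] [ 0.2215  0.9752 -0.0007 -0.0001] 0.0867068859162243
scene 539.57484087004 277.4175457997761 209.87336223813392 [[ 0.8842 -0.3048  0.3541  0.2302]
 [-0.4669 -0.6023  0.6475 -0.7493]
 [ 0.0159 -0.7378 -0.6749  0.6856]
 [ 0.      0.      0.      1.    ]]
top 475.8968348251045 276.4928643802317 212.81724764867292 [[ 0.0044 -0.9863  0.165   0.4103]
 [-0.9994 -0.01   -0.0335 -0.1756]
 [ 0.0347 -0.1647 -0.9857  0.9386]
 [ 0.      0.      0.      1.    ]]
```

View pics/top0.png

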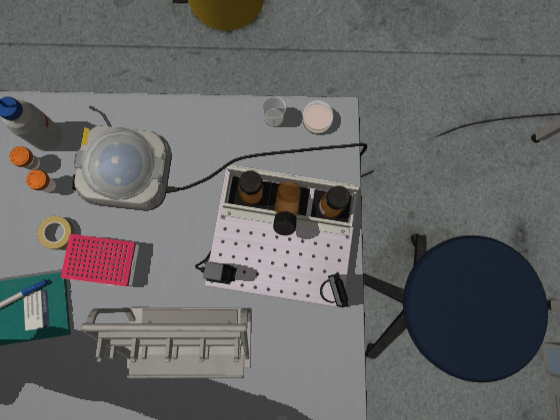

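View pics/scene0.png

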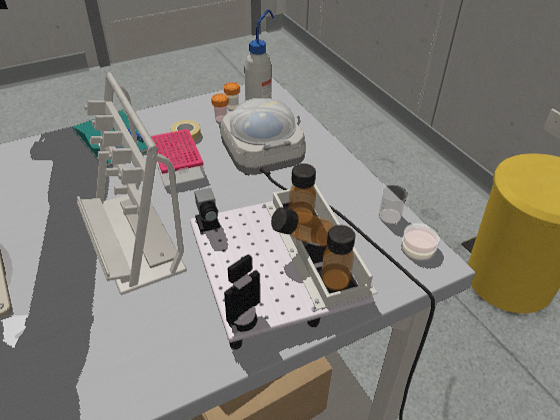

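The tipped bottle is in the middle place: its cap is at about (286,223) in top, with neighbours' caps at (251,184) and (338,199). The mirror grip is at about (340,290) and the lens at the left (235,272). Next I'll enlarge the picture and measure.

Run:
```python
import cv2,numpy as np
a=cv2.imread('pics/top0.png')[155:315,195:375];a=cv2.resize(a,None,fx=3.7,fy=3.7,interpolation=cv2.INTER_CUBIC)
cv2.imwrite('pics/topc.png',np.clip(a*1.0,0,255).astype('uint8'))
a=cv2.imread('pics/scene0.png')[150:350,180:380];a=cv2.resize(a,None,fx=3,fy=3,interpolation=cv2.INTER_CUBIC)
cv2.imwrite('pics/scenec.png',a)
```

```text
(no output)
```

View pics/topc.png

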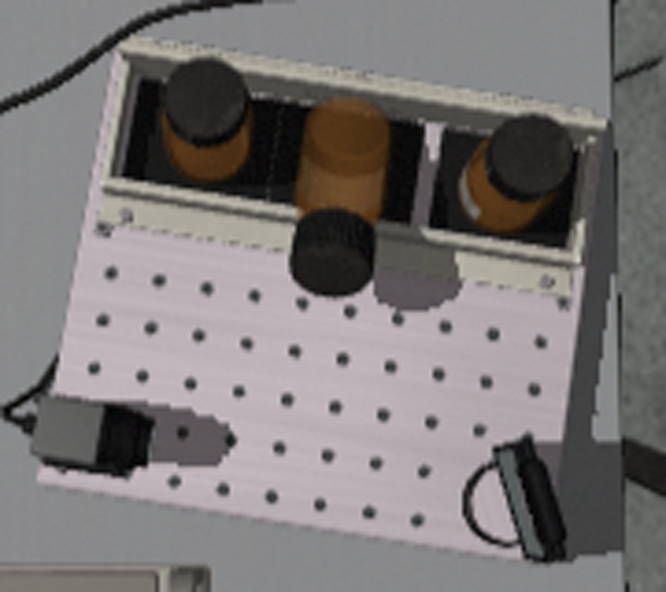

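View pics/scenec.png

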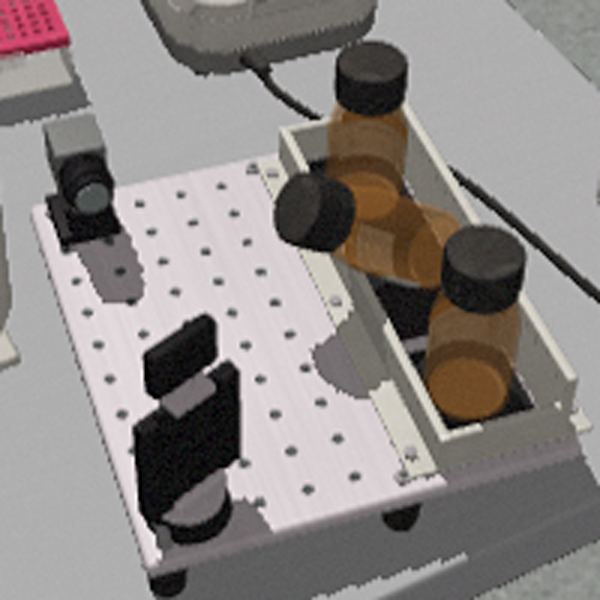

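Create h.py:
```python
import numpy as np
from bench import r
np.set_printoptions(precision=4,suppress=True)
def ray(c,u,v):
    P=np.array(c['pose']);return P[:3,3],P[:3,:3]@np.array([(u-c['cx'])/c['fx'],(v-c['cy'])/c['fy'],1])
def plane(c,u,v,z):
    o,d=ray(c,u,v);return o+d*(z-o[2])/d[2]
def tri(r1,r2):
    (a,d),(b,e)=r1,r2;t=np.linalg.lstsq(np.c_[d,-e],b-a,rcond=None)[0]
    p,q=a+d*t[0],b+e*t[1];return (p+q)/2,np.linalg.norm(p-q)
```

Run:
```python
from h import *
T=r.camera('top');S=r.camera('scene')
t=lambda p:(p[0]/3.7+195-.4,p[1]/3.7+155-.4); s=lambda p:(p[0]/3+180-.33,p[1]/3+150-.33)
for n,a,b in [('capL top',(205,92),(372,62)),('capR top',(531,150),(485,250)),('tipped cap',(332,250),(312,212)),('grip top',(538,492),(180,335)),('plateFL',(38,484),(33,207)),('screwFR',(565,303),(402,478)),('screwFL',(104,230),(252,168))]:
    print(n,*tri(ray(T,*t(a)),ray(S,*s(b))))
for n,p,z in [('FL',(38,484),.034),('FR',(525,559),.034),('capL',(205,92),.14),('capR',(531,150),.14),('grip',(538,492),.16),('lipL',(104,185),.06),('lipR',(578,262),.06),('fenceL',(120,40),.081),('fenceR',(607,122),.081)]:
    print(n,plane(T,*t(p),z))
```

```text
capL top [ 0.6022 -0.1566  0.1362] 0.0007102857379613522
capR top [ 0.5765 -0.3091  0.138 ] 0.000342138639892945
tipped cap [ 0.5329 -0.2177  0.1045] 0.0007952237924609475
grip top [ 0.418  -0.3065  0.1547] 0.0012545267339796977
plateFL [ 0.4245 -0.0732  0.0322] 0.003826978824403903
screwFR [ 0.5173 -0.3427  0.0347] 0.0008378230378345311
screwFL [ 0.5538 -0.1035  0.0347] 0.0019949463967651104
FL [ 0.4227 -0.0728  0.034 ]
FR [ 0.3863 -0.3196  0.034 ]
capL [ 0.6016 -0.1569  0.14  ]
capR [ 0.5759 -0.3087  0.14  ]
grip [ 0.4185 -0.3058  0.16  ]
lipL [ 0.5719 -0.1046  0.06  ]
lipR [ 0.5348 -0.3449  0.06  ]
fenceL [ 0.6419 -0.1126  0.081 ]
fenceR [ 0.6029 -0.357   0.081 ]
```

Run:
```python
from h import *
import cv2
S=r.camera('scene');T=r.camera('top')
s=lambda p:(p[0]/3+180-.33,p[1]/3+150-.33)
print(plane(S,*s((182,333)),.16),plane(S,*s((180,357)),.146),plane(S,*s((205,525)),.034))
yaw=-.153;R=np.array([[np.cos(yaw),-np.sin(yaw)],[np.sin(yaw),np.cos(yaw)]])
loc={'FL':(-.115,.132),'scr':None}
FL=np.array([.4236,-.0729]);O=FL-R@np.array([-.115,.132]);print('O',O,'axis',O+R@[-.105,-.105])
for n,p in dict(capL=(.602,-.1567),capR=(.576,-.309),tip=(.5329,-.2177),lipL=(.5719,-.1046),lipR=(.5348,-.3449),fL=(.6419,-.1126),fR=(.6029,-.357)).items(): print(n,R.T@(np.array(p)-O))
a=cv2.resize(T['img'][260:315,315:365,::-1],None,fx=10,fy=10,interpolation=cv2.INTER_CUBIC);a=np.clip(a.astype(float)*1.8,0,255).astype('uint8')
cv2.imwrite('pics/grip.png',a)
```

```text
[ 0.4168 -0.3101  0.16  ] [ 0.415  -0.3109  0.146 ] [ 0.4188 -0.323   0.034 ]
O [ 0.5171 -0.2209] axis [ 0.3974 -0.3087]
capL [0.0741 0.0764]
capR [ 0.0716 -0.0781]
tip [0.0151 0.0055]
lipL [0.0364 0.1233]
lipR [ 0.0364 -0.1199]
fL [0.1068 0.126 ]
fR [ 0.1055 -0.1215]
```

View pics/grip.png

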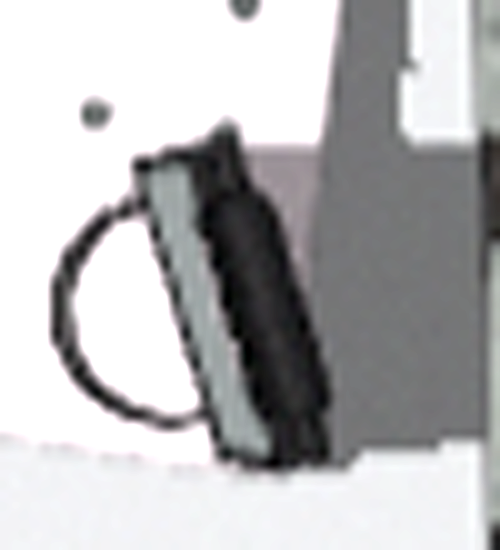

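Add to h.py:
```python
yaw=-.153;R=np.array([[np.cos(yaw),-np.sin(yaw)],[np.sin(yaw),np.cos(yaw)]]);O=np.array([.5344,-.2236])
from scipy.spatial.transform import Rotation as Ro
def W(x,y,z): return np.r_[O+R@[x,y],z]
def sta(p): return np.r_[R.T@(np.array(p[:2])-O),p[2]]
def to(p):  # tool-axis shift of the TCP to world p
    s=r.read_state();return Ro.from_quat(s['eef_rot']).inv().apply(np.array(p)-s['ee_pos'])
```

Run:
```python
from h import *
T=r.camera('top');S=r.camera('scene')
print('rack rail ends',tri(ray(T,88,326),ray(S,112,78)),tri(ray(T,246,325),ray(S,176,182)))
t=lambda p:(p[0]/3.7+195-.4,p[1]/3.7+155-.4)
c=W(-.002,.0055,.1045);print('cap',c,sta(plane(T,*t((340,195)),.078)))
E0=[.2699,.5633,.2438]
print('to via',to([.5,.45,.32]),'to above',to(W(-.003,.0055,.26)))
```

```text
rack rail ends (array([0.3648, 0.0611, 0.2545]), np.float64(0.002995858810509443)) (array([ 0.3737, -0.1593,  0.1973]), np.float64(0.025820334612294767))
cap [ 0.5333 -0.2179  0.1045] [0.03   0.0051 0.078 ]
to via [-0.2565 -0.0031 -0.0756] to above [-0.5741 -0.5913 -0.0155]
```

The manual's scale: shifts go in shares of 0.8 m and turns go in shares of 360 degrees. Converting my numbers, -0.42 m is -0.525, -0.32 m is -0.4, -0.293 rad is -0.0466.

Call:
{"api": "jog_arm", "payload": {
  "motion": [
    [-0.0625,0,-0.0625,0,0.062],
    [-0.125,0,-0.1,-0.0159,0.062],
    [-0.1875,0,-0.1,-0.0318,0.062],
    [-0.25,0,-0.1,-0.0466,0.062],
    [-0.325,0,-0.1,-0.0466,0.062],
    [-0.3625,-0.05,-0.1,-0.0466,0.062],
    [-0.4,-0.1125,-0.1,-0.0466,0.062],
    [-0.425,-0.1625,-0.1,-0.0466,0.062],
    [-0.45,-0.2125,-0.1,-0.0466,0.062],
    [-0.475,-0.2625,-0.1,-0.0466,0.062],
    [-0.5,-0.3125,-0.1,-0.0466,0.062],
    [-0.525,-0.3625,-0.1,-0.0466,0.062]
  ],
  "squeeze": 6
}}

```text
time: 1.6
ee_pos: [0.5231, 0.1241, 0.3247]
eef_rot: [0.077, 0.997, 0.0, 0.0]
ft_force: [2.2, -0.9, -0.7]
width: 0.062
grip_force: 0.0
```

Run:
```python
from h import *
s=r.read_state();print(s['ee_pos'],s['joint_positions'],Ro.from_quat(s['eef_rot']).as_matrix()[:2,1])
print(to(W(-.003,.0055,.26)))
```

```text
[0.5231 0.1241 0.3247] [-0.483   0.1016  0.1802  1.5737 -0.0186  1.4674  1.1152] [0.1532 0.9882]
[-0.0614 -0.3364  0.0646]
```

Scaled: -0.29 m is -0.3625, -0.25 m is -0.3125.

Call:
{"api": "jog_arm", "payload": {
  "motion": [
    [-0.0125,-0.0625,0,0,0.062],
    [-0.025,-0.125,0,0,0.062],
    [-0.0375,-0.1875,0,0,0.062],
    [-0.05,-0.25,0,0,0.062],
    [-0.0625,-0.3125,0,0,0.062],
    [-0.075,-0.3625,0,0,0.062],
    [-0.075,-0.3625,0.025,0,0.062],
    [-0.075,-0.3625,0.05,0,0.062],
    [-0.075,-0.3625,0.05,0,0.062]
  ]
}}

```text
time: 2.5
ee_pos: [0.5372, -0.1695, 0.2821]
eef_rot: [0.077, 0.997, 0.0, -0.002]
ft_force: [-0.1, -0.0, -0.2]
width: 0.062
grip_force: 0.0
```

Run:
```python
from h import *
import cv2
print(to(W(-.003,.0055,.26)))
T=r.camera('top');cv2.imwrite('pics/top1.png',T['img'][:,:,::-1])
```

```text
[-0.0027 -0.0484  0.0221]
```

Scaled: 0.174 m is 0.2175, -0.048 m is -0.06.

Call:
{"api": "jog_arm", "payload": {
  "motion": [
    [-0.0038,-0.06,0,0,0.062],
    [-0.0038,-0.06,0.05,0,0.062],
    [-0.0038,-0.06,0.1,0,0.062],
    [-0.0038,-0.06,0.1375,0,0.062],
    [-0.0038,-0.06,0.175,0,0.062],
    [-0.0038,-0.06,0.2,0,0.062],
    [-0.0038,-0.06,0.2175,0,0.062],
    [-0.0038,-0.06,0.2175,0,0.062],
    [-0.0038,-0.06,0.2175,0,0.062]
  ]
}}

```text
time: 3.45
ee_pos: [0.5347, -0.2176, 0.1118]
eef_rot: [0.077, 0.997, -0.0, 0.001]
ft_force: [0.2, -0.5, 1.1]
width: 0.0626
grip_force: 0.0
```

Run:
```python
from h import *
import cv2
print(to(W(-.003,.0055,.108)))
T=r.camera('scene');cv2.imwrite('pics/s1.png',cv2.resize(T['img'][130:330,180:400,::-1],None,fx=3,fy=3))
```

```text
[ 0.0024 -0.0004  0.0038]
```

View pics/s1.png

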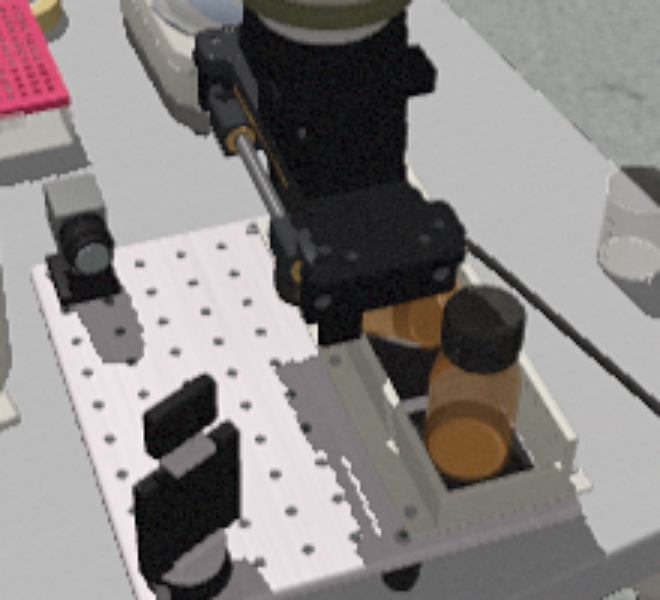

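The fingers straddle the cap (about (340,330) in the crop), and both neighbours still stand clear. Closing now.

Scaled: 0.003 m is 0.0038, 0.002 m is 0.0025.

Call:
{"api": "jog_arm", "payload": {
  "motion": [
    [0.0025,0,0.0038,0,0.03],
    [0.0025,0,0.0038,0,0.03],
    [0.0025,0,0.0038,0,0.03],
    [0.0025,0,0.0038,0,0.03],
    [0.0025,0,0.0038,0,0.03],
    [0.0025,0,0.0038,0,0.03]
  ],
  "squeeze": 8
}}

```text
time: 4.1
ee_pos: [0.532, -0.2171, 0.1076]
eef_rot: [0.077, 0.997, 0.0, 0.0]
ft_force: [-0.3, -0.6, 0.5]
width: 0.0385
grip_force: 8.0
```

```bash
python3 -c "
from h import *
print(sta(r.read_state()['ee_pos']))"
```

```text
[-0.0034  0.006   0.1076]
```

Scaled: -0.051 m is -0.0638, -0.048 m is -0.06.

Call:
{"api": "jog_arm", "payload": {
  "motion": [
    [0,0,-0.01,0,0.03],
    [-0.0063,0,-0.0175,0,0.03],
    [-0.015,0,-0.025,0,0.03],
    [-0.0225,0,-0.03,0,0.03],
    [-0.03,0,-0.0338,0,0.03],
    [-0.0375,0,-0.0363,0,0.03],
    [-0.045,0,-0.0375,0,0.03],
    [-0.0525,0,-0.0388,0,0.03],
    [-0.06,0,-0.0388,0,0.03],
    [-0.0638,0,-0.0388,0,0.03],
    [-0.0638,0,-0.0388,0,0.03]
  ]
}}

```text
time: 5.2
ee_pos: [0.5825, -0.225, 0.1382]
eef_rot: [0.077, 0.997, 0.0, -0.0]
ft_force: [0.1, 0.4, -1.4]
width: 0.0384
grip_force: 8.0
```

Run:
```python
from h import *
import cv2
print(sta(r.read_state()['ee_pos']))
T=r.camera('scene');a=T['img'][130:330,180:400,::-1];b=r.camera('top')['img'][150:320,200:360,::-1]
a=cv2.resize(a,(440,400));b=cv2.resize(b,(358,400));cv2.imwrite('pics/s2.png',cv2.hconcat([a,b]))
```

```text
[0.0478 0.006  0.1382]
```

View pics/s2.png

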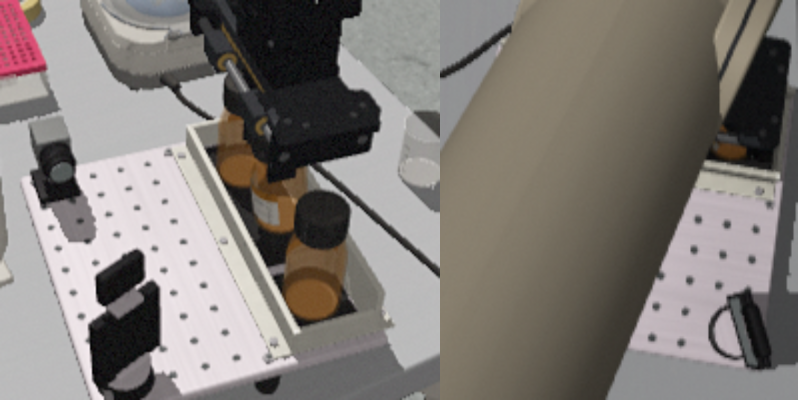

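Scaled: 0.006 m is 0.0075, 0.003 m is 0.0038.

Call:
{"api": "jog_arm", "payload": {
  "motion": [
    [0.0038,0,0,0,0.03],
    [0.0038,0,0.0038,0,0.03],
    [0.0038,0,0.0063,0,0.03],
    [0.0038,0,0.0075,0,0.03],
    [0.0038,0,0.0075,0,0.03]
  ]
}}

```text
time: 5.8
ee_pos: [0.5792, -0.2245, 0.1323]
eef_rot: [0.077, 0.997, 0.0, -0.0]
ft_force: [0.3, 0.7, -1.1]
width: 0.0389
grip_force: 8.0
```

```bash
python3 -c "
from h import *
print(sta(r.read_state()['ee_pos']))"
```

```text
[0.0444 0.006  0.1323]
```

Scaled: 0.003 m is 0.0038, 0.002 m is 0.0025.

Call:
{"api": "jog_arm", "payload": {
  "motion": [
    [0,0,0.0013,0,0.03],
    [0,0,0.0025,0,0.03],
    [0,0,0.0038,0,0.03],
    [0,0,0.0038,0,0.03]
  ]
}}

```text
time: 6.2
ee_pos: [0.5801, -0.2247, 0.1303]
eef_rot: [0.077, 0.997, -0.0, 0.001]
ft_force: [0.5, -0.5, 3.8]
width: 0.0386
grip_force: 8.0
```

Now on the floor; release, then rise clear.

Scaled: -0.13 m is -0.1625, -0.12 m is -0.15.

Call:
{"api": "jog_arm", "payload": {
  "motion": [
    [0,0,0,0,0.062],
    [0,0,0,0,0.062],
    [0,0,0,0,0.062],
    [0,0,0,0,0.062],
    [0,0,0,0,0.062],
    [0,0,-0.0375,0,0.062],
    [0,0,-0.0875,0,0.062],
    [0,0,-0.125,0,0.062],
    [0,0,-0.15,0,0.062],
    [0,0.0625,-0.1625,0,0.062],
    [0.025,0.1,-0.1625,0,0.062],
    [0.025,0.1,-0.1625,0,0.062]
  ]
}}

```text
time: 7.4
ee_pos: [0.5719, -0.1368, 0.2598]
eef_rot: [0.073, 0.997, 0.001, 0.0]
ft_force: [0.6, -0.2, 0.0]
width: 0.0622
grip_force: 0.0
```

Run:
```python
from h import *
import cv2
print(sta(r.read_state()['ee_pos']))
T=r.camera('scene');a=T['img'][130:330,180:380,::-1];cv2.imwrite('pics/s3.png',cv2.resize(a,None,fx=3,fy=3,interpolation=cv2.INTER_CUBIC))
```

```text
[0.0238 0.0915 0.2598]
```

View pics/s3.png

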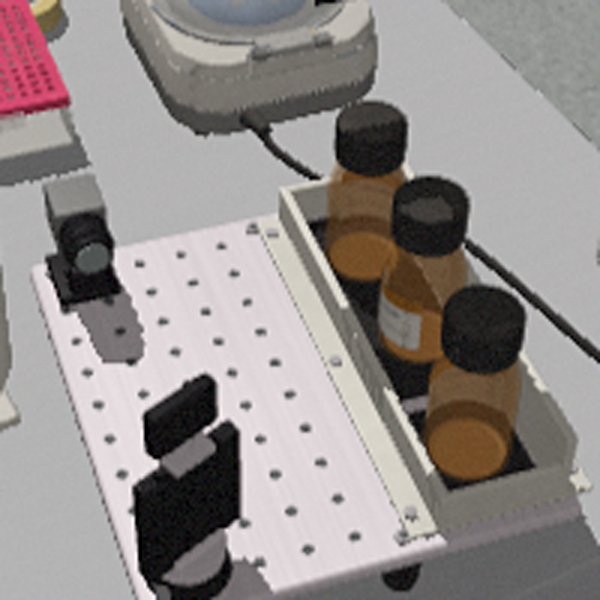

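All three now stand upright, with the middle cap top at about crop (430,198) and the neighbours at (372,122) and (484,312), unchanged. Next: measure its position and plan the mirror grasp.

Run:
```python
from h import *
S=r.camera('scene')
for p in [(372,122),(430,199),(485,311)]:
    print(sta(plane(S,p[0]/3+180-.33,p[1]/3+130-.33,.14)))
b=sta(plane(S,430/3+180-.33,199/3+130-.33,.14))[:2]
d=b-[-.105,-.105];f=(np.pi/2+np.arctan2(d[1],d[0]))/2
print('face deg',np.degrees(f),'joint',np.radians(115)-f)
print(to(W(-.105,-.105,.26)),r.read_state()['joint_positions'][6])
```

```text
[0.0545 0.0721 0.14  ]
[0.0599 0.0032 0.14  ]
[ 0.0535 -0.0805  0.14  ]
face deg 61.634408887159964 joint 0.9314052721920834
[ 0.1296 -0.1915 -0.0004] 1.6672086299994449
```

Scaled: -0.19 m is -0.2375, -0.15 m is -0.1875, -0.436 rad is -0.0694.

Call:
{"api": "jog_arm", "payload": {
  "motion": [
    [0,-0.0625,0,0,0.045],
    [0,-0.125,0,-0.0159,0.045],
    [0,-0.1875,0,-0.0318,0.045],
    [0.0375,-0.2375,0,-0.0509,0.045],
    [0.1,-0.2375,0,-0.0694,0.045],
    [0.1625,-0.2375,0,-0.0694,0.045],
    [0.1625,-0.2375,0,-0.0694,0.045],
    [0.1625,-0.2375,0,-0.0694,0.045],
    [0.1625,-0.2375,0,-0.0694,0.045]
  ]
}}

```text
time: 8.4
ee_pos: [0.415, -0.3108, 0.2598]
eef_rot: [-0.14, 0.99, -0.0, 0.0]
ft_force: [0.2, -0.8, 0.6]
width: 0.0451
grip_force: 0.0
```

Run:
```python
from h import *
s=r.read_state();m=Ro.from_quat(s['eef_rot']).as_matrix()[:2,1];print('face',np.degrees(np.arctan2(*(R.T@m)[::-1])))
print(to(W(-.105,-.105,.15)),s['joint_positions'])
```

```text
face 114.91489280479817
[ 0.0006 -0.0003  0.1098] [ 0.1022  0.0787  0.4818  1.7414 -0.0375  1.3297  2.4443]
```

Scaled: 0.109 m is 0.1363, 0.1 m is 0.125.

Call:
{"api": "jog_arm", "payload": {
  "motion": [
    [0,0,0.05,0,0.045],
    [0,0,0.0875,0,0.045],
    [0,0,0.1125,0,0.045],
    [0,0,0.125,0,0.045],
    [0,0,0.1363,0,0.045],
    [0,0,0.1363,0,0.045],
    [0,0,0.1363,0,0.045]
  ]
}}

```text
time: 9.1
ee_pos: [0.4148, -0.3106, 0.1512]
eef_rot: [-0.141, 0.99, -0.0, 0.0]
ft_force: [-0.1, -0.0, 0.4]
width: 0.0449
grip_force: 0.0
```

Run:
```python
from h import *
import cv2
print(to(W(-.105,-.105,.15)),r.read_state()['joint_positions'])
a=r.camera('scene')['img'][170:320,190:340,::-1];b=r.camera('wrist')['img'][:,:,::-1]
cv2.imwrite('pics/s4.png',cv2.hconcat([cv2.resize(a,(400,400),interpolation=2),cv2.resize(b,(400,400))]))
```

```text
[ 0.0004 -0.0007  0.0012] [ 0.1219  0.1767  0.4785  1.8823 -0.0908  1.1028  2.488 ]
```

View pics/s4.png

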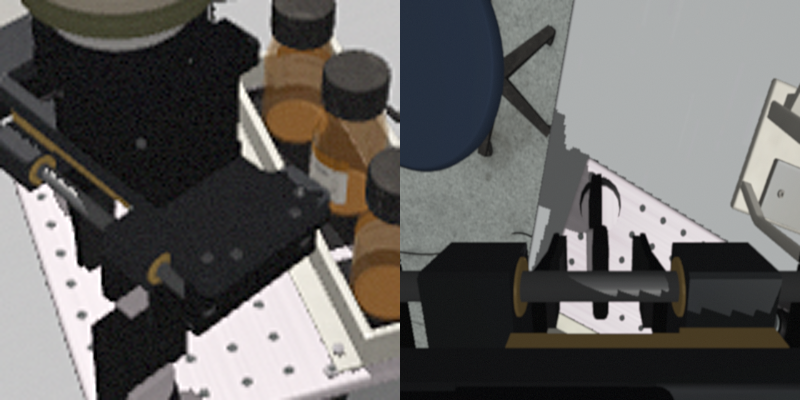

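The wrist view shows the grip bar at about (600,270), parallel to and midway between the fingers. Close on it.

Call:
{"api": "jog_arm", "payload": {
  "motion": [
    [0,0,0,0,0.005],
    [0,0,0,0,0.005],
    [0,0,0,0,0.005],
    [0,0,0,0,0.005],
    [0,0,0,0,0.005],
    [0,0,0,0,0.005]
  ],
  "squeeze": 20
}}

```text
time: 9.8
ee_pos: [0.4143, -0.3103, 0.1505]
eef_rot: [-0.141, 0.99, 0.0, 0.0]
ft_force: [0.3, 0.8, 0.3]
width: 0.0099
grip_force: 20.0
```

Scaled: 0.926 rad is 0.1474.

Call:
{"api": "jog_arm", "payload": {
  "motion": [
    [0,0,0,0.0127,0.005],
    [0,0,0,0.0271,0.005],
    [0,0,0,0.0414,0.005],
    [0,0,0,0.0557,0.005],
    [0,0,0,0.07,0.005],
    [0,0,0,0.0844,0.005],
    [0,0,0,0.0987,0.005],
    [0,0,0,0.113,0.005],
    [0,0,0,0.1273,0.005],
    [0,0,0,0.1401,0.005],
    [0,0,0,0.1474,0.005],
    [0,0,0,0.1474,0.005]
  ]
}}

```text
time: 11.0
ee_pos: [0.4146, -0.3087, 0.1505]
eef_rot: [0.317, 0.949, 0.001, -0.001]
ft_force: [-0.9, 6.5, 3.8]
width: 0.0096
grip_force: 20.0
```

Call:
{"api": "jog_arm", "payload": {
  "motion": [
    [0,0,0,0,0.005],
    [0,0,0,0,0.005],
    [0,0,0,0,0.005],
    [0,0,0,0,0.005],
    [0,0,0,0,0.005],
    [0,0,0,0,0.005],
    [0,0,0,0,0.005],
    [0,0,0,0,0.005]
  ]
}}

```text
time: 11.8
ee_pos: [0.4146, -0.3087, 0.1505]
eef_rot: [0.316, 0.949, 0.001, -0.0]
ft_force: [-1.0, 6.4, 4.0]
width: 0.0096
grip_force: 20.0
```

Run:
```python
from h import *
import cv2
s=r.read_state();m=Ro.from_quat(s['eef_rot']).as_matrix()[:2,1];f=np.arctan2(*(R.T@m)[::-1]);print('face',np.degrees(f))
print(sta(s['ee_pos']),s['grip_force'],s['torque'])
a=sta(s['ee_pos'])[:2];g=2*f-np.pi/2;d=np.array([.058,.005])-a;print('miss',-np.sin(g)*d[0]+np.cos(g)*d[1])
a=r.camera('scene')['img'][100:350,150:400,::-1];b=r.camera('top')['img'][150:320,195:365,::-1]
cv2.imwrite('pics/s5.png',cv2.hconcat([cv2.resize(a,(400,400),interpolation=2),cv2.resize(b,(400,400))]))
```

```text
face 61.959192491801105
[-0.1054 -0.1024  0.1505] 20.00287522561848 [1.3068 0.1113 0.1089]
miss -0.0020553310362453475
```

View pics/s5.png

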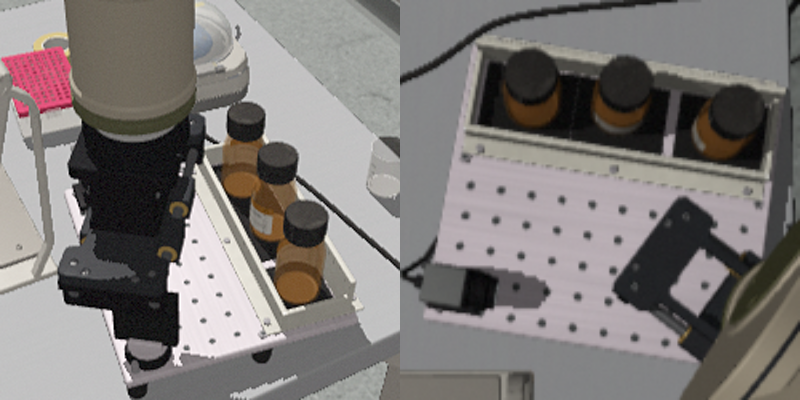

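All three bottles stand upright in the lane (caps at (530,75), (625,80) and (735,108) in the right half), and the mirror is held. One last check of the bottle's position from above before handing in.

Run:
```python
from h import *
T=r.camera('top')
for p in [(530,72),(625,81),(735,106)]:
    print(sta(plane(T,195+(p[0]-400)*.425-.3,150+p[1]*.425-.3,.14)))
b=sta(plane(T,195+225*.425-.3,150+81*.425-.3,.14))[:2]
g=2*np.radians(61.96)-np.pi/2;d=b-[-.105,-.105];print('miss',-np.sin(g)*d[0]+np.cos(g)*d[1])
```

```text
[0.0548 0.076  0.14  ]
[0.0596 0.0065 0.14  ]
[ 0.0544 -0.0759  0.14  ]
miss 0.0006443565335167295
```

```bash
python3 -c "
from bench import r
print(r.close_job())"
```

```text
the job is handed in; nothing more can be done
None
```

The job is handed in at about 12 s, with no verdict returned: the bottle stands upright in its place (measured x about 60 mm against the 45–65 mm allowed), both neighbours are within about 3 mm of their first measured positions, and the mirror is held with 20 N, the sight line by my measurement about 1–2 mm from the bottle's axis.

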